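# Finish the row of cans and press the shelf's label holder home

### The job

One slim metal can stands on the low parts shelf: first stand the other two slim cans upright beside it, one on either side, in a neat row along the middle of the shelf with about a finger's width between neighbours, and let go of them. Then take the label holder by its tab out of its wooden block and push it straight down behind the metal lip on the shelf's front edge until it is fully home against its spring, and finish still pressing it there (do not let it go, the spring would lift it). Leave the wax tin and the small tweeter lying in front of the shelf where they are.

Things in the scene. Friction and masses are not known exactly. Their poses are not given: they have to be found in the camera images.
- rack: The parts shelf: pale wood, 270 mm wide (its y), deck 120 mm deep (its x), fixed to the table. Origin at the underside centre, on the table; its x points to the rear of the shelf, y to the left along it, z up. Deck top at z = 45 mm. Thin front board with its front face at x = -66 mm and its top at z = 54 mm (9 mm above the deck); back rail with its inner face at x = +57 mm and its top at z = 57 mm. In the middle of the front board sits an aluminium lip bracket, 88 mm wide.
- row (a point): The middle of the shelf deck, on its top surface (45 mm above the table); the row of cans runs through it along the shelf's y.
- slot (a point): Centre of the slot between front board and aluminium lip, at the top of the lip's straight part (shelf frame x = -69.5 mm, y = 0, z = 38 mm). Axes as the shelf. The slot is 7 mm wide front to back (x) and 80 mm long (y) between end cheeks; its floor lies 20 mm below this point. Above this point the lip flares forward, 9 mm high, so that the mouth is about 14 mm wide; the front board behind rises 16 mm above this point and serves as a guide.
- foot (a joint): Spring foot in the middle of the slot floor, pushed down by the label holder: 0 when free (its top 7 mm above the slot floor), grows in m as it goes down; 0.007 when the label holder stands on the slot floor, which is fully home. It pushes back with about 2 N at first and 7 N when fully home.
- holder_grip (a point): Label holder, grey plastic, about 60 g, upright, both faces alike: centre of the gripping part of the tab. Its x is across the thickness, y along its width, z up. Tab 10 mm thick, 40 mm wide, from 22 mm below this point to 16 mm above it. Below it the plate, 4 mm thick, 70 mm wide, with a white card on each face; its lower edge lies 70 mm below this point. It starts upright in the slot of the wooden block and may lean there by up to 0.1 rad.
- block: Wooden storage block 56 x 100 mm, 36 mm high, fixed to the table, with a slot 6 mm wide and 76 mm long along its y in which the label holder stands with its lower edge 8 mm above the table. Origin at the underside centre.
- can_0_mid (a point): The slim closed metal can with a pale paper band that already stands on the shelf, 52 mm diameter, 85 mm high, slightly necked in near both ends, about 200 g; the point is at its centre, half-way up. It stands within 5 mm of the line of the row and within about 2 cm of the shelf's middle.
- can_1_mid (a point): Second can, same kind and size, standing upright on the table; its centre, half-way up.
- can_2_mid (a point): Third can, same kind and size, standing upright on the table; its centre, half-way up.
- wax_tin: Round tin of wax, tan with black lid, 67 mm diameter, 64 mm high, on the table: a bystander. Origin at its underside.
- tweeter_1: Small round tweeter, black flange with a silver dome, 76 mm diameter, 37 mm high, on the table in front of the shelf: a bystander. Origin at its underside.
There are look-alikes about, which are no part of the job. Of the things that look like the part that bears holder_grip, the larger one is meant. What is shaped like the part that bears can_2_mid but green is not meant.

How it is judged (in metres and radians):
On the way, in this order (a step that is already met when the one before it is completed fails the run):
1. the three cans stand released in a row on the shelf (x of can_0_mid in the frame of rack between -0.015 and 0.015 m and z of can_0_mid in the frame of rack between 0.083 and 0.092 m and angle between each of can_0_mid, can_1_mid, can_2_mid's own z axis and vertical below 0.1 rad and x of can_1_mid in the frame of rack between -0.015 and 0.015 m and z of can_1_mid in the frame of rack between 0.083 and 0.092 m and x of can_2_mid in the frame of rack between -0.015 and 0.015 m and z of can_2_mid in the frame of rack between 0.083 and 0.092 m and horizontal distance between can_1_mid and can_0_mid between 0.052 and 0.086 m and horizontal distance between can_2_mid and can_0_mid between 0.052 and 0.086 m and horizontal distance between can_1_mid and can_2_mid above 0.104 m and contact force between the fingers and can_0 below 0.1 N and linear speed of each of can_0, can_1, can_2 below 0.02 m/s and contact force between the fingers and can_1 below 0.1 N and contact force between the fingers and can_2 below 0.1 N), for 0.2 s.
2. the label holder's lower edge is behind the lip (x of can_0_mid in the frame of rack between -0.015 and 0.015 m and z of can_0_mid in the frame of rack between 0.083 and 0.092 m and angle between each of can_0_mid, can_1_mid, can_2_mid's own z axis and vertical below 0.1 rad and x of can_1_mid in the frame of rack between -0.015 and 0.015 m and z of can_1_mid in the frame of rack between 0.083 and 0.092 m and x of can_2_mid in the frame of rack between -0.015 and 0.015 m and z of can_2_mid in the frame of rack between 0.083 and 0.092 m and horizontal distance between can_1_mid and can_0_mid between 0.052 and 0.086 m and horizontal distance between can_2_mid and can_0_mid between 0.052 and 0.086 m and horizontal distance between can_1_mid and can_2_mid above 0.104 m and x of holder_grip in the frame of rack between -0.077 and -0.062 m and y of holder_grip in the frame of rack between -0.009 and 0.009 m and angle between holder_grip's own z axis and vertical below 0.15 rad and angle between the x axis of holder_grip and the x axis of rack, either way round below 0.15 rad and z of holder_grip in the frame of rack below 0.104 m), for 0.05 s.
At the end, for the whole second after the job is handed in: Cans released upright on the deck, centres within 15 mm of its middle line, one on either side of the first at 52 to 86 mm; label holder square in the slot, spring foot down more than 5.8 mm (home is 7), held by the gripper and pressed on the shelf with over 4 N, all at rest (all of step 1 and x of holder_grip in the frame of rack between -0.077 and -0.062 m and y of holder_grip in the frame of rack between -0.009 and 0.009 m and angle between holder_grip's own z axis and vertical below 0.15 rad and angle between the x axis of holder_grip and the x axis of rack, either way round below 0.15 rad and value of joint foot above 0.0058 m and contact force between label_holder and rack above 4 N and contact force between the fingers and label_holder above 1 N and linear speed of label_holder below 0.02 m/s); the arm keeps its last pose, push and grip.
It fails at once if the wax tin is shifted by more than 3 cm (distance of wax_tin from where it was at the start of the episode above 0.03 m).
It fails at once if the small tweeter lying in front of the shelf is shifted by more than 3 cm (distance of tweeter_1 from where it was at the start of the episode above 0.03 m).
It also fails if it takes over 72 s, if anything falls off the work surface, if the arm or the gripper's body presses on something with over 40 N, if the wrist force passes 120 N, or if a joint passes its speed limit or range.

### The arm

A 7-joint arm with a two-finger parallel gripper is mounted at the origin on the work surface; the furniture and walls round the work are solid. World frame = base frame: x ahead of the robot, y to its left, z up, the work surface at z = 0. Lengths are in m, angles in degrees, forces in N, time in s.
With the tool pointing down it reaches from about 0.425 to 0.875 m from the base axis. Payload 4.7 kg.
Tool frame: the origin (TCP) lies at the very end of the fingers, on their centre line; the grasp point (between the pads) lies 19 mm behind it; z points along the fingers, y is the direction in which the jaws open and shut (so a half turn about z gives the same grasp; the last joint's range is limited). The gripper opens to 87 mm and grips with 3 to 60 N. Pads are 19 mm wide; open, the fingers measure 117 mm over their backs; the gripper's body (75 mm by 190 mm) begins 51 mm behind the grasp point.
Start: joints at [-71.156, 18.392, -4.016, 83.108, 1.295, 78.541, -3.26], TCP at [0.201, 0.618, 0.223] pointing down, gripper open.
Joint ranges: [-163.93, 163.93], [-17.29, 119.83], [-79.2, 71.16], [3.27, 140.29], [-89.18, 269.18], [5.43, 117.66], [-154.24, 154.24]. Speed limits (degrees/s): [147.25, 147.25, 180, 180, 180, 180, 180].

### API

Orientations are given as [roll, pitch, yaw] about the fixed x, y, z axes, in that order (R = Rz(yaw) Ry(pitch) Rx(roll)).
In Python, from cell import * gives the robot as it stands.
- The arm moves only by the tool arm_command, never from a script. Its argument "targets" is a list that holds one entry, the list of rows, each a list of 7 numbers: the shift along the tool's x, y, z in m, then the turn, a rotation vector about the tool's x, y, z in degrees, then the gripper's target within -1 to 1 (shut at 1, half-way at 0, fully open at -1). In form: [[[tx, ty, tz, rx, ry, rz, claw], ...]]. A call has 1 to 10 rows; each row is the pose to reach, as a shift and turn from the pose commanded when the call began, along the tool's axes at that moment; what a row does not reach only later rows make up. A row lasts 1/10 s, in which the tool goes at most 50 mm and 8.59 degrees, less where a joint would pass 70% of its speed; a pose out of reach is approached as far as the arm can. A call with a gripper value outside its range is refused whole. The fingers move at their own pace and stop on an object; "newtons" is the grip in N (left out, the last holds). Time passes only in rows, so rows that repeat a pose let the fingers close. It gives the time, the measured TCP pose, the force and the opening at its end, in the units of the state.
- get_obs(): the state, without advancing time (a new reading comes with each control period).
- read_camera(name): name is "side" or "top" or "wrist"; returns a dict with "img" (384x512x3 uint8, red, green, blue), "z_map" (384x512 float32, m along the optical axis (not along the pixel's ray), 0 where there is no reading), "K" (3x3 intrinsics, pixels), "origin" and "attitude" of the camera in the world. Camera axes: x right, y down, z forward; pixel columns grow to the right and rows downward; lengths in m; the calibration is good to about 2 mm. A picture is of the moment at which its call begins.
- sign_off(): hands the job in, once; it reports no verdict.
Trained networks look in the newest picture that a camera, given by its name, has taken for a name from the list of things; names that differ only in an ending like _2 or _b are one class to them, and where a whole thing is asked for, a point or a joint stands for the part that bears it (a point fixed in the world has none). Each returns a list of dicts, best first, with "conf" (0 to 1); they miss things now and then, are a little off and sometimes report something else, mostly with a low value. They report only what shows in the picture. A call takes as long as a camera call. They do not tell look-alikes from the thing itself.
- search_frame(thing, camera): "position" ([column, row] in pixels, amid what is visible of it).
The state is a dict: "time_s": time; "qpos": joint angles; "joint_velocities": joint speeds; "effort": joint torques, N m; "tool_pos": TCP position; "tool_rot": TCP orientation; "force": force on the tool from outside, world axes, zero at the start; "wrist_torque": the same for the moment, N m; "grip_width": finger opening in m.
Only numpy, scipy, OpenCV 4.12 (cv2) and the standard library are available. Lean on these libraries where they do the work, as an engineer would, in place of code of your own. Each camera call takes 0.05 s, during which the arm holds its last target.

## Working session

There is one attempt and no reset: what is moved stays moved. The work goes in short steps, Python scripts to look and compute and a tool call to move; the robot and the scene stay as the last step left them, time stands still between calls to the robot, and variables do not carry over. Pictures are saved under pics/ and viewed, and the job is handed in when it is done.

Besides the shell and the picture viewer there is one more tool, called after "Call:" as name(argument=value, ...), one argument or row to a line, values as JSON. arm_command: Moves the arm, as the interface text tells. Its arguments: {"type":"object","properties":{"targets":{"type":"array","items":{"type":"array","items":{"type":"array","items":{"type":"number"}}}},"newtons":{"type":"number"}},"required":["targets"]}

```bash
ls; mkdir -p pics; cat > h.py <<'E'
from cell import *
import numpy as np, cv2
from scipy.spatial.transform import Rotation as Ro
def att(c):
    a=np.array(c["attitude"],float)
    if a.shape==(3,3): return a
    if a.size==3: return Ro.from_euler('xyz',a,degrees=True).as_matrix()
    return Ro.from_quat(a).as_matrix()
def cloud(c):
    z=c["z_map"];K=np.array(c["K"]);v,u=np.mgrid[:z.shape[0],:z.shape[1]]
    p=np.stack([(u-K[0,2])/K[0,0]*z,(v-K[1,2])/K[1,1]*z,z],-1)
    w=p@att(c).T+np.array(c["origin"]); w[z==0]=np.nan
    return w
def save(c,n): cv2.imwrite("pics/"+n,cv2.cvtColor(c["img"],cv2.COLOR_RGB2BGR))
E
python3 - <<'E'
from h import *
print(get_obs())
for n in ["top","side","wrist"]:
    c=read_camera(n);save(c,n+"0.png");np.savez(n+"0.npz",w=cloud(c),img=c["img"])
    print(n,c["K"],c["origin"],c["attitude"])
    W=cloud(c)
    for t in ["can_1_mid","holder_grip","block","rack","wax_tin","tweeter_1"]:
        for d in search_frame(t,n):
            u,v=[int(round(x)) for x in d["position"]]
            print(t,d["conf"],u,v,np.round(W[min(v,383),min(u,511)],3))
E
```

```text
pics
{'time_s': 0.0, 'qpos': array([-71.15728293,  18.43795178,  -4.01759075,  83.17584347,
         1.29674942,  78.5402385 ,  -3.26085101]), 'joint_velocities': array([-0.16518516,  0.05568024,  0.08502451,  0.07174773,  0.02339819,
       -0.02127774,  0.03040421]), 'effort': array([-4.90107723e-04, -4.91303194e+01, -4.04242957e-01, -3.12530065e+01,
       -6.38939836e-02,  4.38399380e-02,  1.76873218e-04]), 'tool_pos': array([0.20110195, 0.61752141, 0.22146611]), 'tool_rot': array([-1.79891317e+02,  6.85849760e-03,  1.61968512e+02]), 'force': array([-0.31043403, -0.39229948, -0.31895618]), 'wrist_torque': array([ 0.03659542,  0.00393105, -0.00698434]), 'grip_width': 0.08736234370421005}
top [[386.92464981   0.         258.38324384]
 [  0.         386.92464981 191.75099113]
 [  0.           0.           1.        ]] [0.25815894 0.01282917 1.08183464] [-169.18769806    0.20651134  -89.19242694]
can_1_mid 0.56 146 169 [0.506 0.318 0.085]
holder_grip 0.68 175 222 [0.365 0.231 0.096]
holder_grip 0.62 163 257 [0.277 0.264 0.067]
block 0.83 173 229 [0.352 0.249 0.037]
rack 0.97 274 146 
[... 213 characters left out ...]
32980026 190.33579776]
 [  0.           0.           1.        ]] [ 0.10040236 -1.01677827  0.61577093] [-116.90937682   -1.45707408  -19.18276571]
can_1_mid 0.9 236 154 [0.51  0.298 0.049]
can_1_mid 0.61 308 205 [ 0.592 -0.078  0.045]
holder_grip 0.61 168 170 [0.282 0.26  0.037]
holder_grip 0.46 196 161 [0.363 0.231 0.069]
block 0.57 196 173 [0.359 0.216 0.036]
rack 0.85 309 204 [ 0.595 -0.079  0.048]
wax_tin 0.78 258 270 [nan nan nan]
tweeter_1 0.8 228 204 [0.397 0.002 0.036]
wrist [[309.12068308   0.         255.34035132]
 [  0.         309.12068308 192.75878675]
 [  0.           0.           1.        ]] [0.13708334 0.63804037 0.38467126] [ 1.65739293e+02 -5.51266493e-02  7.19671481e+01]
```

```bash
python3 - <<'E'
import cv2
a=cv2.imread("pics/top0.png");b=cv2.imread("pics/side0.png")
cv2.imwrite("pics/top0c.png",cv2.resize(a[110:290,120:420],None,fx=2.6,fy=2.6,interpolation=cv2.INTER_CUBIC))
cv2.imwrite("pics/side0c.png",cv2.resize(b[100:310,130:430],None,fx=2.6,fy=2.6,interpolation=cv2.INTER_CUBIC))
E
```

```text
(no output)
```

View pics/top0c.png

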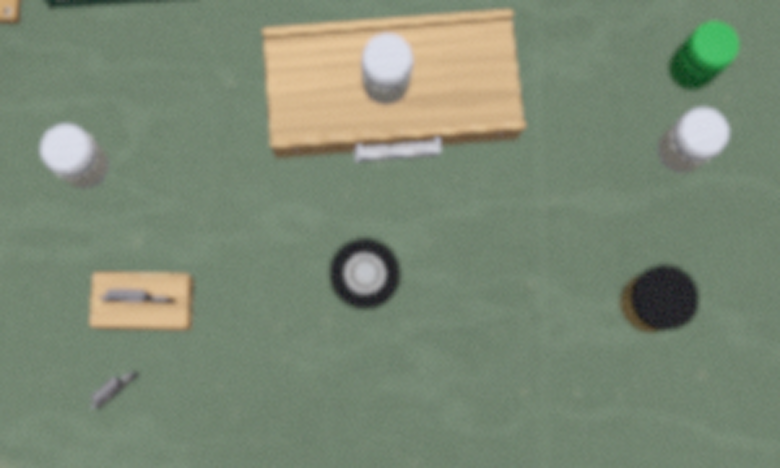

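View pics/side0c.png

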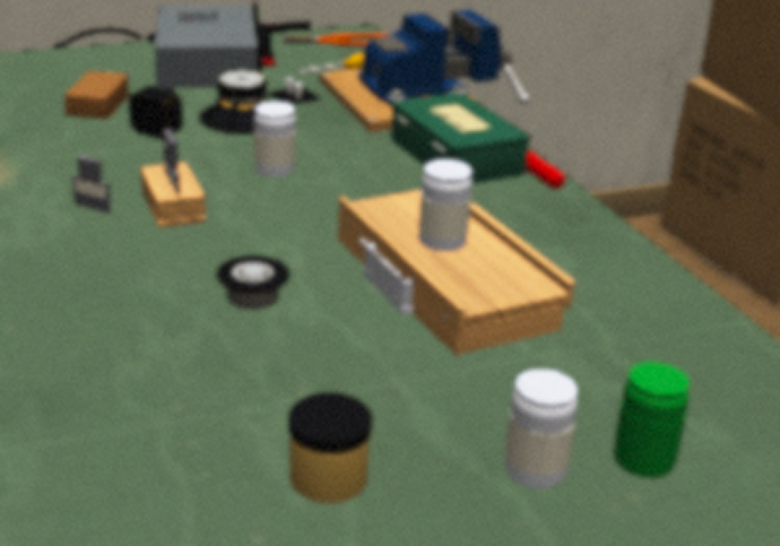

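View pics/top0.png

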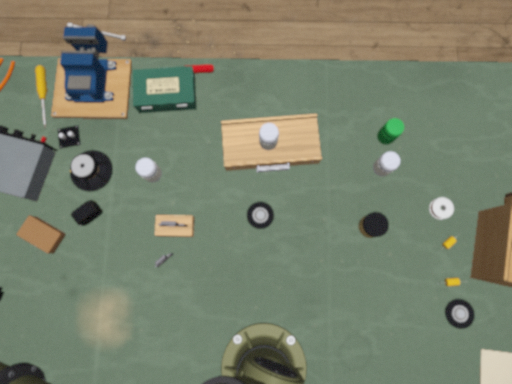

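Top view: three white cans sit at (147,168) left, (268,135) on the shelf and (388,163) right. The green look-alike is at (391,130). The holder stands in the block at (174,224), with a smaller one loose on the table at (163,259). The tweeter is at (260,215) and the wax tin at (375,224). The white cans at (147,168) and (388,163) are the ones I want, and so is the holder in the block. Next I measure them.

```bash
python3 - <<'E'
from h import *
d=np.load("top0.npz");W=d["w"];img=d["img"]
s=np.load("side0.npz");S=s["w"]
def box(W,x,y,z):
    return W[(W[...,0]>x[0])&(W[...,0]<x[1])&(W[...,1]>y[0])&(W[...,1]<y[1])&(W[...,2]>z[0])&(W[...,2]<z[1])]
t=box(W,(.3,.8),(-.2,.2),(-.02,.02));print("table z",np.median(t[:,2]),np.median(box(S,(.3,.7),(-.2,.2),(-.02,.02))[:,2]))
def circ(p):
    (x,y),r=cv2.minEnclosingCircle(p[:,:2].astype(np.float32)); return np.round([x,y,r,*p[:,:2].mean(0),np.median(p[:,2]),len(p)],4)
for n,x,y,z in [("can0",(.5,.7),(-.1,.1),(.115,.15)),("canL",(.45,.56),(.25,.37),(.07,.1)),("canR",(.48,.57),(-.37,-.26),(.07,.1)),("green",(.57,.67),(-.38,-.26),(.07,.1)),("wax",(.3,.45),(-.34,-.2),(.05,.08)),("tw",(.33,.45),(-.06,.1),(.02,.06)),("holder",(.33,.42),(.18,.3),(.045,.13)),("small",(.22,.33),(.2,.32),(.03,.13))]:
    for nm,w in(("top",W),("side",S)):
        p=box(w,x,y,z)
        if len(p): print(n,nm,circ(p),p[:,2].max().round(3))
for nm,w in(("top",W),("side",S)):
  for n,x,y,z in[("deck",(.45,.75),(-.2,.2),(.038,.066)),("block",(.3,.42),(.15,.32),(.028,.044))]:
    p=box(w,x,y,z); print(nm,n,cv2.minAreaRect(p[:,:2].astype(np.float32)),np.median(p[:,2]))
E
```

```text
table z 0.0005650006851037892 -0.000723224844262349
can0 top [ 5.988e-01 -5.400e-03  2.560e-02  5.967e-01 -5.500e-03  1.295e-01
  3.070e+02] 0.135
can0 side [ 6.024e-01 -9.400e-03  2.640e-02  5.978e-01 -1.470e-02  1.275e-01
  1.870e+02] 0.131
canL top [5.133e-01 3.225e-01 2.590e-02 5.122e-01 3.205e-01 8.470e-02 2.970e+02] 0.091
canL side [5.150e-01 3.200e-01 2.800e-02 5.137e-01 3.130e-01 8.140e-02 1.220e+02] 0.086
canR top [ 5.397e-01 -3.318e-01  2.540e-02  5.380e-01 -3.295e-01  8.430e-02
  2.950e+02] 0.09
canR side [ 5.422e-01 -3.343e-01  2.690e-02  5.383e-01 -3.394e-01  8.310e-02
  3.760e+02] 0.086
green top [ 6.341e-01 -3.473e-01  2.550e-02  6.325e-01 -3.456e-01  8.410e-02
  2.950e+02] 0.089
green side [ 6.384e-01 -3.514e-01  2.720e-02  6.326e-01 -3.552e-01  8.290e-02
  3.630e+02] 0.087
wax top [ 3.711e-01 -2.916e-01  3.370e-02  3.706e-01 -2.902e-01  6.400e-02
  5.260e+02] 0.07
wax side [ 3.727e-01 -2.950e-01  3.420e-02  3.704e-01 -3.003e-01  6.310e-02
  6.310e+02] 0.067
tw top [3.957e-01 1.400e-02 3.810e-02 3.952e-01 1.410e-02 3.040e-02 5.980e+02] 0.043
tw side [3.982e-01 1.260e-
[... 263 characters left out ...]
10e-01 2.630e-02 2.712e-01 2.702e-01 6.290e-02 7.300e+01] 0.072
small side [2.739e-01 2.703e-01 2.580e-02 2.727e-01 2.673e-01 4.650e-02 1.100e+02] 0.066
top deck ((0.5945154428482056, -0.013922065496444702), (0.1491716504096985, 0.26980963349342346), 5.5572190284729) 0.04554575250355919
top block ((0.3633600175380707, 0.2485804259777069), (0.05499301850795746, 0.10113248229026794), 0.7176126837730408) 0.0363543845638058
side deck ((0.5972167253494263, -0.015995308756828308), (0.1501874327659607, 0.27348366379737854), 5.426576614379883) 0.04408429914404677
side block ((0.365043044090271, 0.24623934924602509), (0.055818893015384674, 0.1095779687166214), 0.34636926651000977) 0.03433670903968461
```

```bash
python3 - <<'E'
from h import *
from scipy.optimize import least_squares
for nm in("top","side"):
    W=np.load(nm+"0.npz")["w"].reshape(-1,3);W=W[~np.isnan(W[:,0])]
    m=(abs(W[:,0]-.595)<.12)&(abs(W[:,1]+.015)<.18)&(W[:,2]>.03)&(W[:,2]<.07)
    p=W[m]
    a=np.deg2rad(5.5);R=np.array([[np.cos(a),-np.sin(a)],[np.sin(a),np.cos(a)]])
    c=np.array([.6,-.015]); q=np.c_[(p[:,:2]-c)@R,p[:,2]]
    e=q[abs(q[:,1])>.055]
    print(nm,"outer x",np.percentile(e[:,0],[0,1,99,100]),"y",np.percentile(q[:,1],[0,.5,99.5,100]))
    # by y bins
    for lo in(-.13,-.1,-.07,.06,.09,.11):
        b=e[(e[:,1]>lo)&(e[:,1]<lo+.025)]
        h=[(round(x,3),round(np.median(b[(b[:,0]>x)&(b[:,0]<=x+.004),2]),3)) for x in np.arange(-.08,.08,.004) if ((b[:,0]>x)&(b[:,0]<=x+.004)).sum()>0]
        print(lo,b[:,0].min().round(4),b[:,0].max().round(4),h[:5],h[-6:])
    l=q[(q[:,0]<-.06)&(abs(q[:,1])<.06)]
    l=l[l[:,0]<e[:,0].min()-.004]
    print("lip",l.min(0),l.max(0),len(l))
E
```

```text
top outer x [-0.06298373 -0.06222589  0.06697154  0.06929819] y [-0.13330987 -0.13143724  0.13532425  0.13649857]
-0.13 -0.063 0.0693 [(np.float64(-0.064), np.float64(0.047)), (np.float64(-0.06), np.float64(0.054)), (np.float64(-0.056), np.float64(0.048)), (np.float64(-0.052), np.float64(0.044)), (np.float64(-0.048), np.float64(0.046))] [(np.float64(0.048), np.float64(0.045)), (np.float64(0.052), np.float64(0.045)), (np.float64(0.056), np.float64(0.045)), (np.float64(0.06), np.float64(0.053)), (np.float64(0.064), np.float64(0.056)), (np.float64(0.068), np.float64(0.053))]
-0.1 -0.0628 0.0675 [(np.float64(-0.064), np.float64(0.047)), (np.float64(-0.06), np.float64(0.053)), (np.float64(-0.056), np.float64(0.046)), (np.float64(-0.052), np.float64(0.045)), (np.float64(-0.048), np.float64(0.044))] [(np.float64(0.044), np.float64(0.046)), (np.float64(0.048), np.float64(0.046)), (np.float64(0.052), np.float64(0.046)), (np.float64(0.056), np.float64(0.045)), (np.float64(0.06), np.float64(0.054)), (np.float64(0.064), np.float64(0.058))]
-0.07 -0.0628 0.0693 [(np.float64(-0.064), np.float64(0.
[... 4171 characters left out ...]
float64(0.016), np.float64(0.044)), (np.float64(0.02), np.float64(0.043)), (np.float64(0.024), np.float64(0.043)), (np.float64(0.028), np.float64(0.043))]
0.11 -0.0614 0.0431 [(np.float64(-0.064), np.float64(0.038)), (np.float64(-0.06), np.float64(0.043)), (np.float64(-0.056), np.float64(0.052)), (np.float64(-0.044), np.float64(0.043)), (np.float64(-0.04), np.float64(0.043))] [(np.float64(0.02), np.float64(0.043)), (np.float64(0.024), np.float64(0.044)), (np.float64(0.028), np.float64(0.043)), (np.float64(0.032), np.float64(0.043)), (np.float64(0.036), np.float64(0.044)), (np.float64(0.04), np.float64(0.043))]
lip [-0.07793178 -0.04652917  0.0300163 ] [-0.06701116  0.04314115  0.046893  ] 66
```

```bash
cat >> h.py <<'E'
ORI=np.array([.6034,-.0142]);RY=5.5
def rk(x,y):
    a=np.deg2rad(RY);return ORI+np.array([[np.cos(a),-np.sin(a)],[np.sin(a),np.cos(a)]])@[x,y]
def rel(p,yaw,roll=180,pitch=0):
    o=get_obs();R=Ro.from_euler('xyz',o["tool_rot"],degrees=True);T=Ro.from_euler('xyz',[roll,pitch,yaw],degrees=True)
    print("shift",np.round(R.inv().apply(np.array(p)-o["tool_pos"]),4),"turn",np.round((R.inv()*T).as_rotvec(degrees=True),2),"| t",round(o["time_s"],2),"pos",np.round(o["tool_pos"],4),"rot",np.round(o["tool_rot"],2),"F",np.round(o["force"],1),"w",round(o["grip_width"],4))
E
python3 - <<'E'
from h import *
rel([.514,.3215,.16],95.5)
print(rk(0,.0746),rk(0,-.0614))
E
python3 - <<'E'
import cv2
a=cv2.imread("pics/side0.png");b=cv2.imread("pics/top0.png")
cv2.imwrite("pics/cropA.png",cv2.resize(cv2.hconcat([a[130:200,150:260],b[200:270,130:240]]),None,fx=3.6,fy=3.6,interpolation=cv2.INTER_CUBIC))
E
```

```text
shift [-0.3892 -0.1852  0.0626] turn [ 1.000e-02 -0.000e+00  6.646e+01] | t 1.05 pos [0.2013 0.6181 0.2226] rot [179.99   0.   161.96] F [-0.6 -0.1 -0.6] w 0.087
[0.59624991 0.06005656] [ 0.60928493 -0.07531733]
```

View pics/cropA.png

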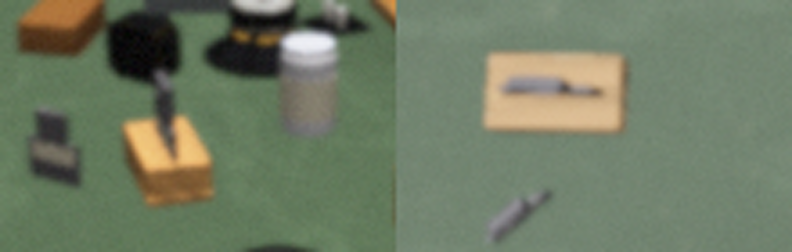

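The crop shows the white can at side (236,150), silver with a pale band and not green. The holder in the block, at side (196,161), has its top at 94 to 98 mm and is the larger one. The loose one at (166,170) is only about 70 mm high. I reach for the left can first.

Call:
arm_command(
  targets=[
    [[-0.389, -0.185, 0.062, 0, 0, 66.5, -1], [-0.389, -0.185, 0.062, 0, 0, 66.5, -1], [-0.389, -0.185, 0.062, 0, 0, 66.5, -1], [-0.389, -0.185, 0.062, 0, 0, 66.5, -1], [-0.389, -0.185, 0.062, 0, 0, 66.5, -1], [-0.389, -0.185, 0.062, 0, 0, 66.5, -1], [-0.389, -0.185, 0.062, 0, 0, 66.5, -1], [-0.389, -0.185, 0.062, 0, 0, 66.5, -1], [-0.389, -0.185, 0.062, 0, 0, 66.5, -1], [-0.389, -0.185, 0.062, 0, 0, 66.5, -1]],
  ],
  newtons=20,
)

```text
time_s: 2.05
tool_pos: [0.5184, 0.3148, 0.16]
tool_rot: [179.9, 0.2, 94.9]
force: [0.1, -0.3, -0.2]
grip_width: 0.087
```

```bash
python3 - <<'E'
from h import *
rel([.514,.3215,.036],95.5)
c=read_camera("wrist");save(c,"w1.png");W=cloud(c).reshape(-1,3)
p=W[(abs(W[:,0]-.514)<.05)&(abs(W[:,1]-.32)<.05)&(W[:,2]>.075)&(W[:,2]<.1)]
print(len(p),cv2.minEnclosingCircle(p[:,:2].astype(np.float32)) if len(p) else 0,np.median(p[:,2]))
E
```

```text
shift [ 0.0076 -0.004   0.124 ] turn [ 0.09  0.23 -0.62] | t 2.05 pos [0.5184 0.3148 0.16  ] rot [179.91   0.23  94.88] F [ 0.1 -0.3 -0.2] w 0.087
2896 ((0.5139949917793274, 0.32417482137680054), 0.02457358129322529) 0.08474853781189862
```

View pics/w1.png

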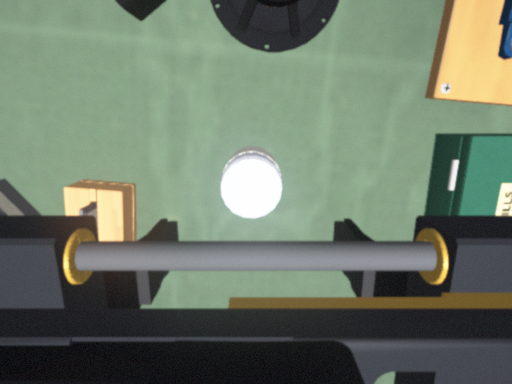

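The wrist picture shows the white can at (251,187), centred between the fingers at z 85 mm. I go down and close.

Call:
arm_command(
  targets=[
    [[0, 0, 0.03, 0, 0, 0, -1], [0, 0, 0.06, 0, 0, 0, -1], [0, 0, 0.09, 0, 0, 0, -1], [0, 0, 0.11, 0, 0, 0, -1], [0, 0, 0.124, 0, 0, 0, -1], [0, 0, 0.124, 0, 0, 0, -1], [0, 0, 0.124, 0, 0, 0, 0.5], [0, 0, 0.124, 0, 0, 0, 0.5], [0, 0, 0.124, 0, 0, 0, 0.5], [0, 0, 0.124, 0, 0, 0, 0.5]],
  ],
  newtons=20,
)

```text
time_s: 3.1
tool_pos: [0.5144, 0.3221, 0.0375]
tool_rot: [179.9, -0.1, 95.5]
force: [-0.6, -0.7, 0.0]
grip_width: 0.0632
```

```bash
python3 - <<'E'
from h import *
rel([.514,.3215,.15],95.5)
E
```

```text
shift [-0.0004 -0.0003 -0.1125] turn [ 0.08 -0.06 -0.04] | t 3.1 pos [0.5144 0.3221 0.0375] rot [ 1.7992e+02 -6.0000e-02  9.5460e+01] F [-0.6 -0.7  0. ] w 0.0632
```

Call:
arm_command(
  targets=[
    [[0, 0, 0, 0, 0, 0, 0.5], [0, 0, 0, 0, 0, 0, 0.5], [0, 0, 0, 0, 0, 0, 0.5], [0, 0, 0, 0, 0, 0, 0.5], [0, 0, -0.01, 0, 0, 0, 0.5], [0, 0, -0.03, 0, 0, 0, 0.5], [0, 0, -0.06, 0, 0, 0, 0.5], [0, 0, -0.09, 0, 0, 0, 0.5], [0, 0, -0.11, 0, 0, 0, 0.5], [0, 0, -0.11, 0, 0, 0, 0.5]],
  ],
)

```text
time_s: 4.1
tool_pos: [0.5156, 0.3228, 0.1502]
tool_rot: [179.7, -0.2, 95.5]
force: [0.7, 0.5, -1.6]
grip_width: 0.0516
```

```bash
python3 - <<'E'
from h import *
p=rk(0,.075);rel([p[0],p[1],.147],95.5);rel([p[0],p[1],.082],95.5)
c=read_camera("wrist");save(c,"w2.png")
c=read_camera("top");W=cloud(c).reshape(-1,3)
p=W[(abs(W[:,0]-.6)<.05)&(abs(W[:,1]+.006)<.05)&(W[:,2]>.12)&(W[:,2]<.14)]
print(len(p),cv2.minEnclosingCircle(p[:,:2].astype(np.float32)))
E
```

```text
shift [-0.2689  0.0552  0.0026] turn [ 0.3  -0.19 -0.04] | t 4.1 pos [0.5156 0.3228 0.1502] rot [179.7   -0.19  95.46] F [ 0.7  0.5 -1.6] w 0.0516
shift [-0.2691  0.0549  0.0676] turn [ 0.3  -0.19 -0.04] | t 4.1 pos [0.5156 0.3228 0.1502] rot [179.7   -0.19  95.46] F [ 0.7  0.5 -1.6] w 0.0516
284 ((0.5984736084938049, -0.006038190331310034), 0.025140101090073586)
```

Call:
arm_command(
  targets=[
    [[-0.04, 0.008, 0, 0, 0, 0, 0.5], [-0.08, 0.016, 0, 0, 0, 0, 0.5], [-0.12, 0.025, 0, 0, 0, 0, 0.5], [-0.16, 0.033, 0, 0, 0, 0, 0.5], [-0.2, 0.041, 0, 0, 0, 0, 0.5], [-0.23, 0.047, 0, 0, 0, 0, 0.5], [-0.255, 0.052, 0, 0, 0, 0, 0.5], [-0.269, 0.055, 0, 0, 0, 0, 0.5], [-0.269, 0.055, 0.0, 0, 0, 0, 0.5], [-0.269, 0.055, 0.0, 0, 0, 0, 0.5]],
  ],
)

```text
time_s: 5.2
tool_pos: [0.5935, 0.0607, 0.1456]
tool_rot: [-179.9, -0.1, 95.5]
force: [-0.8, 0.7, -1.4]
grip_width: 0.0514
```

```bash
python3 - <<'E'
from h import *
p=rk(0,.075);rel([p[0],p[1],.0835],95.5)
c=read_camera("wrist");save(c,"w3.png")
E
```

```text
shift [-0.0005  0.0028  0.0621] turn [-0.1  -0.06  0.02] | t 5.2 pos [0.5935 0.0607 0.1456] rot [-1.799e+02 -6.000e-02  9.552e+01] F [-0.8  0.7 -1.4] w 0.0514
```

View pics/w3.png

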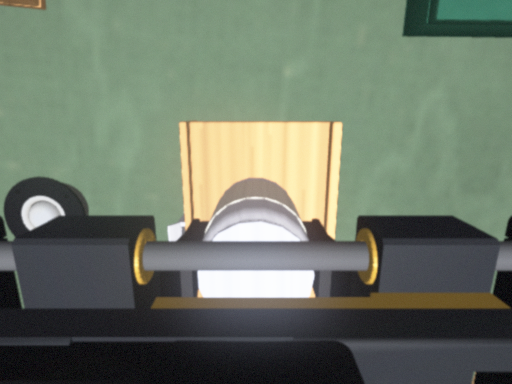

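The picture shows the can held at about (255,265), midway between the front and rear boards at columns 185 and 337. I lower it.

Call:
arm_command(
  targets=[
    [[0, 0.002, 0.02, 0, 0, 0, 0.5], [0, 0.002, 0.04, 0, 0, 0, 0.5], [0, 0.002, 0.052, 0, 0, 0, 0.5], [0, 0.002, 0.058, 0, 0, 0, 0.5], [0, 0.002, 0.061, 0, 0, 0, 0.5], [0, 0.002, 0.062, 0, 0, 0, 0.5], [0, 0.002, 0.062, 0, 0, 0, 0.5], [0, 0.002, 0.062, 0, 0, 0, 0.5]],
  ],
)

```text
time_s: 6.05
tool_pos: [0.5968, 0.0594, 0.0853]
tool_rot: [179.9, -0.0, 95.5]
force: [0.3, -0.7, -1.2]
grip_width: 0.0521
```

```bash
python3 - <<'E'
from h import *
p=rk(0,.075);rel([p[0],p[1],.0825],95.5)
c=read_camera("side");save(c,"s3.png")
cv2.imwrite("pics/s3c.png",cv2.resize(cv2.imread("pics/s3.png")[100:270,220:400],None,fx=3.3,fy=3.3))
E
```

```text
shift [ 0.0011 -0.0005  0.0028] turn [ 0.08 -0.01 -0.04] | t 6.05 pos [0.5968 0.0594 0.0853] rot [ 1.7992e+02 -1.0000e-02  9.5460e+01] F [ 0.3 -0.7 -1.2] w 0.0521
```

View pics/s3c.png

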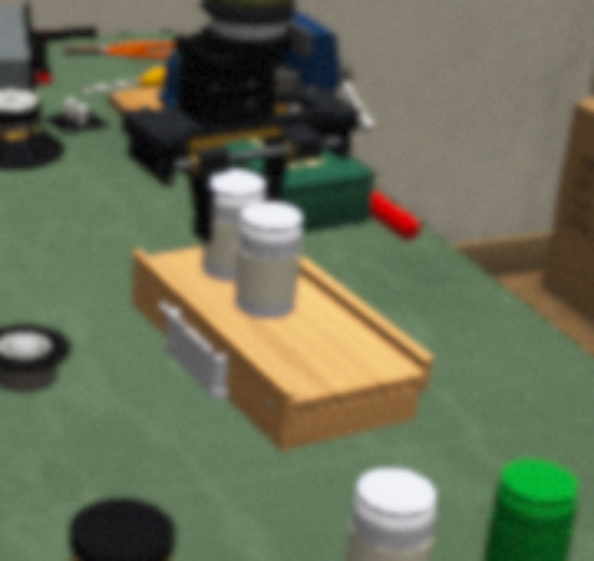

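The held can is just above the deck and upright, about 3 mm short, so I lower it a little more.

Call:
arm_command(
  targets=[
    [[0, 0, 0.001, 0, 0, 0, 0.5], [0, 0, 0.002, 0, 0, 0, 0.5], [0, 0, 0.003, 0, 0, 0, 0.5], [0, 0, 0.003, 0, 0, 0, 0.5]],
  ],
)

```text
time_s: 6.5
tool_pos: [0.5963, 0.0594, 0.082]
tool_rot: [180.0, -0.0, 95.5]
force: [-1.1, -0.7, 2.2]
grip_width: 0.0516
```

Contact: the force changed from -1.2 to +2.2 N. I release and rise.

Call:
arm_command(
  targets=[
    [[0, 0, 0, 0, 0, 0, -0.8], [0, 0, 0, 0, 0, 0, -0.8], [0, 0, 0, 0, 0, 0, -0.8], [0, 0, 0, 0, 0, 0, -0.8], [0, 0, -0.02, 0, 0, 0, -0.8], [0, 0, -0.05, 0, 0, 0, -0.8], [0, 0, -0.085, 0, 0, 0, -0.8], [0, 0, -0.11, 0, 0, 0, -0.8], [0, 0, -0.11, 0, 0, 0, -0.8]],
  ],
)

```text
time_s: 7.4
tool_pos: [0.5989, 0.0595, 0.196]
tool_rot: [179.6, -0.1, 95.5]
force: [-0.2, -0.2, 0.5]
grip_width: 0.078
```

```bash
python3 - <<'E'
from h import *
rel([.5405,-.3325,.19],95.5)
c=read_camera("wrist");save(c,"w4.png")
E
```

```text
shift [-0.3847 -0.0954  0.0048] turn [ 0.45 -0.06 -0.05] | t 7.4 pos [0.5989 0.0595 0.196 ] rot [ 1.7955e+02 -6.0000e-02  9.5460e+01] F [-0.2 -0.2  0.5] w 0.078
```

View pics/w4.png

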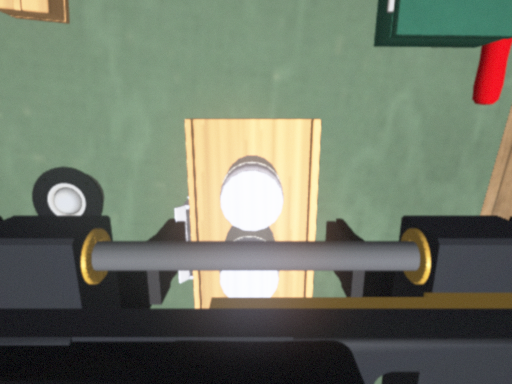

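Can L stands released at (250,275), with can 0 in front of it at (251,200). Both are upright and centred between the boards. Next is the right white can, with the green one beyond it.

Call:
arm_command(
  targets=[
    [[-0.04, -0.01, 0, 0, 0, 0, -0.6], [-0.085, -0.021, 0, 0, 0, 0, -0.6], [-0.13, -0.032, 0, 0, 0, 0, -0.6], [-0.18, -0.044, 0, 0, 0, 0, -0.6], [-0.23, -0.056, 0, 0, 0, 0, -0.6], [-0.28, -0.068, 0.01, 0, 0, 0, -0.6], [-0.33, -0.081, 0.02, 0, 0, 0, -0.6], [-0.365, -0.089, 0.03, 0, 0, 0, -0.6], [-0.383, -0.094, 0.035, 0, 0, 0, -0.6], [-0.384, -0.094, 0.035, 0, 0, 0, -0.6]],
  ],
)

```text
time_s: 8.45
tool_pos: [0.5356, -0.3355, 0.1539]
tool_rot: [-179.7, 0.0, 95.1]
force: [-0.0, 0.8, -1.3]
grip_width: 0.0693
```

```bash
python3 - <<'E'
from h import *
c=read_camera("wrist");save(c,"w5.png")
rel([.5405,-.3325,.037],95.5)
W=cloud(c).reshape(-1,3)
p=W[(abs(W[:,0]-.54)<.045)&(abs(W[:,1]+.332)<.05)&(W[:,2]>.075)&(W[:,2]<.1)]
print(len(p),cv2.minEnclosingCircle(p[:,:2].astype(np.float32)),np.median(p[:,2]))
E
```

```text
shift [1.000e-04 3.500e-03 1.176e-01] turn [-0.19 -0.06 -0.24] | t 8.5 pos [ 0.5374 -0.333   0.1546] rot [-1.7981e+02 -6.0000e-02  9.5260e+01] F [0.8 1.3 0.1] w 0.0693
2998 ((0.5404109358787537, -0.33120447397232056), 0.02478206157684326) 0.0847511898764617
```

View pics/w5.png

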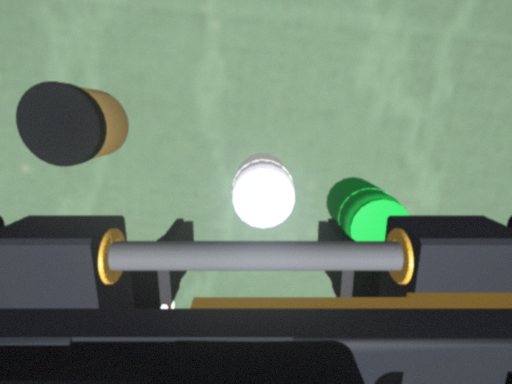

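White can at (263,193), wax tin at (70,122), green can at (370,210) to the right of the fingers with room to spare. I go down.

Call:
arm_command(
  targets=[
    [[0, 0.001, 0.02, 0, 0, 0, -0.6], [0, 0.001, 0.05, 0, 0, 0, -0.6], [0, 0.001, 0.08, 0, 0, 0, -0.6], [0, 0.001, 0.105, 0, 0, 0, -0.6], [0, 0.001, 0.117, 0, 0, 0, -0.6], [0, 0.001, 0.117, 0, 0, 0, 0.5], [0, 0.001, 0.117, 0, 0, 0, 0.5], [0, 0.001, 0.117, 0, 0, 0, 0.5], [0, 0.001, 0.117, 0, 0, 0, 0.5], [0, 0.001, 0.117, 0, 0, 0, 0.5]],
  ],
)

```text
time_s: 9.5
tool_pos: [0.5414, -0.3321, 0.0412]
tool_rot: [179.8, 0.0, 95.5]
force: [0.4, 0.5, 5.1]
grip_width: 0.0508
```

Call:
arm_command(
  targets=[
    [[0, 0, 0, 0, 0, 0, 0.5], [0, 0, 0, 0, 0, 0, 0.5], [0, 0, -0.01, 0, 0, 0, 0.5], [0, 0, -0.03, 0, 0, 0, 0.5], [0, 0, -0.06, 0, 0, 0, 0.5], [0, 0, -0.085, 0, 0, 0, 0.5], [0, 0, -0.11, 0, 0, 0, 0.5], [0, 0, -0.115, 0, 0, 0, 0.5], [0, 0, -0.115, 0, 0, 0, 0.5]],
  ],
)

```text
time_s: 10.4
tool_pos: [0.5404, -0.332, 0.1551]
tool_rot: [179.9, 0.0, 95.5]
force: [-0.7, 1.2, -1.9]
grip_width: 0.0517
```

```bash
python3 - <<'E'
from h import *
p=rk(0,-.061);rel([p[0],p[1],.152],95.5)
E
```

```text
shift [0.2494 0.093  0.0031] turn [ 0.07  0.03 -0.04] | t 10.4 pos [ 0.5404 -0.332   0.1551] rot [1.7993e+02 3.0000e-02 9.5460e+01] F [-0.7  1.2 -1.9] w 0.0517
```

Call:
arm_command(
  targets=[
    [[0.04, 0.015, 0, 0, 0, 0, 0.5], [0.08, 0.03, 0, 0, 0, 0, 0.5], [0.12, 0.045, 0, 0, 0, 0, 0.5], [0.16, 0.06, 0, 0, 0, 0, 0.5], [0.195, 0.073, 0, 0, 0, 0, 0.5], [0.225, 0.084, 0, 0, 0, 0, 0.5], [0.242, 0.09, 0, 0, 0, 0, 0.5], [0.25, 0.093, 0, 0, 0, 0, 0.5], [0.25, 0.093, 0.0, 0, 0, 0, 0.5], [0.25, 0.093, 0.0, 0, 0, 0, 0.5]],
  ],
)

```text
time_s: 11.4
tool_pos: [0.6082, -0.0758, 0.1538]
tool_rot: [-179.9, 0.1, 95.4]
force: [0.8, -0.0, -1.6]
grip_width: 0.0516
```

Call:
arm_command(
  targets=[
    [[0, 0, 0.01, 0, 0, 0, 0.5], [0, 0, 0.03, 0, 0, 0, 0.5], [0, 0, 0.045, 0, 0, 0, 0.5], [0, 0, 0.055, 0, 0, 0, 0.5], [0, 0, 0.06, 0, 0, 0, 0.5], [0, 0, 0.06, 0, 0, 0, 0.5]],
  ],
)

```text
time_s: 12.0
tool_pos: [0.6085, -0.0743, 0.0938]
tool_rot: [-179.9, 0.0, 95.4]
force: [0.9, -0.1, -1.9]
grip_width: 0.0512
```

```bash
python3 - <<'E'
from h import *
p=rk(0,-.061);rel([p[0],p[1],.085],95.5)
c=read_camera("side");save(c,"s6.png")
cv2.imwrite("pics/s6c.png",cv2.resize(cv2.imread("pics/s6.png")[100:270,220:400],None,fx=3.3,fy=3.3))
rel([p[0],p[1],.085],95.5)
E
```

```text
shift [-0.0007  0.0007  0.0088] turn [-0.07  0.   -0.06] | t 12.0 pos [ 0.6085 -0.0743  0.0938] rot [-179.93    0.     95.44] F [ 0.9 -0.1 -1.9] w 0.0512
shift [-0.0007  0.0001  0.0095] turn [-0.    0.01 -0.05] | t 12.05 pos [ 0.6091 -0.0742  0.0945] rot [-1.800e+02  1.000e-02  9.545e+01] F [ 1.  -0.4 -1.5] w 0.0512
```

View pics/s6c.png

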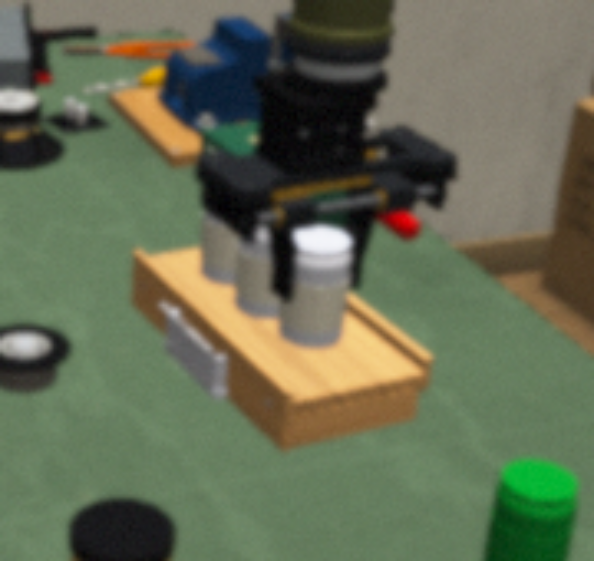

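The third can is held upright at the right of the row, a little above the deck.

Call:
arm_command(
  targets=[
    [[0, 0, 0.003, 0, 0, 0, 0.5], [0, 0, 0.006, 0, 0, 0, 0.5], [0, 0, 0.008, 0, 0, 0, 0.5], [0, 0, 0.009, 0, 0, 0, 0.5], [0, 0, 0.009, 0, 0, 0, 0.5]],
  ],
)

```text
time_s: 12.55
tool_pos: [0.6091, -0.0739, 0.0863]
tool_rot: [180.0, -0.0, 95.5]
force: [-1.4, -0.7, 3.6]
grip_width: 0.0513
```

Call:
arm_command(
  targets=[
    [[0, 0, 0, 0, 0, 0, -0.8], [0, 0, 0, 0, 0, 0, -0.8], [0, 0, 0, 0, 0, 0, -0.8], [0, 0, 0, 0, 0, 0, -0.8], [0, 0, -0.02, 0, 0, 0, -0.8], [0, 0, -0.05, 0, 0, 0, -0.8], [0, 0, -0.085, 0, 0, 0, -0.8], [0, 0, -0.11, 0, 0, 0, -0.8], [0, 0, -0.11, 0, 0, 0, -0.8]],
  ],
)

```text
time_s: 13.45
tool_pos: [0.6115, -0.0746, 0.1999]
tool_rot: [179.6, 0.0, 95.4]
force: [0.3, -0.0, -0.4]
grip_width: 0.0787
```

```bash
python3 - <<'E'
from h import *
rel([.372,.240,.17],90.5)
E
```

```text
shift [ 0.336  -0.2088  0.0281] turn [0.44 0.02 4.95] | t 13.45 pos [ 0.6115 -0.0746  0.1999] rot [1.7956e+02 4.0000e-02 9.5450e+01] F [ 0.3 -0.  -0.4] w 0.0787
```

Call:
arm_command(
  targets=[
    [[0.045, -0.028, 0, 0, 0, 0, -0.4], [0.09, -0.056, 0, 0, 0, 0, -0.4], [0.13, -0.081, 0, 0, 0, 1, -0.4], [0.17, -0.106, 0, 0, 0, 2, -0.4], [0.21, -0.131, 0, 0, 0, 3, -0.4], [0.25, -0.155, 0, 0, 0, 4, -0.4], [0.29, -0.18, 0.01, 0, 0, 5, -0.4], [0.32, -0.199, 0.02, 0, 0, 5, -0.4], [0.336, -0.208, 0.028, 0, 0, 5, -0.4], [0.336, -0.208, 0.028, 0, 0, 5, -0.4]],
  ],
)

```text
time_s: 14.45
tool_pos: [0.367, 0.2422, 0.1657]
tool_rot: [-179.8, 0.1, 90.8]
force: [-0.1, -0.7, 0.7]
grip_width: 0.0611
```

```bash
python3 - <<'E'
from h import *
def box(W,x,y,z):
    return W[(W[...,0]>x[0])&(W[...,0]<x[1])&(W[...,1]>y[0])&(W[...,1]<y[1])&(W[...,2]>z[0])&(W[...,2]<z[1])]
for n in("wrist","top","side"):
    c=read_camera(n);save(c,n+"7.png");W=cloud(c);np.savez(n+"7.npz",w=W)
    a=np.deg2rad(RY);R=np.array([[np.cos(a),-np.sin(a)],[np.sin(a),np.cos(a)]])
    p=box(W,(.5,.7),(-.15,.12),(.122,.136))
    if len(p)>50:
        q=(p[:,:2]-ORI)@R
        for lo,hi in((-.1,-.03),(-.024,.036),(.042,.11)):
            b=q[(q[:,1]>lo)&(q[:,1]<hi)]
            if len(b)>20: print(n,"can",len(b),cv2.minEnclosingCircle(b.astype(np.float32)))
    p=box(W,(.32,.42),(.18,.31),(.045,.105))
    print(n,len(p))
    for z in(.045,.055,.065,.075,.085,.092):
        b=p[(p[:,2]>z)&(p[:,2]<z+.01)]
        if len(b)>3: print(z,len(b),np.percentile(b[:,0],[2,50,98]).round(4),np.percentile(b[:,1],[2,50,98]).round(4))
    if n=="wrist":
        b=box(W,(.3,.42),(.15,.32),(.028,.042)); print("block",cv2.minAreaRect(b[:,:2].astype(np.float32)))
rel([.364,.2475,.059],90.5)
E
```

```text
wrist 862
0.045 12 [0.361  0.364  0.3664] [0.2718 0.2801 0.2857]
0.055 125 [0.361  0.3637 0.3664] [0.2172 0.2758 0.2851]
0.065 22 [0.3584 0.3635 0.3687] [0.2653 0.2704 0.2708]
0.075 25 [0.3595 0.3648 0.369 ] [0.265  0.2705 0.2708]
0.085 674 [0.358  0.3636 0.369 ] [0.2328 0.2519 0.2703]
0.092 529 [0.3596 0.3636 0.3677] [0.2328 0.2512 0.2693]
block ((0.36366182565689087, 0.24920469522476196), (0.09986957907676697, 0.056094586849212646), 89.9665756225586)
top can 272 ((-0.0012830377090722322, -0.059718988835811615), 0.024734176695346832)
top can 272 ((-0.003928011748939753, 0.009219596162438393), 0.024654008448123932)
top can 268 ((-0.0010612529003992677, 0.07475738972425461), 0.024287274107336998)
top 63
0.045 8 [0.3615 0.3637 0.3668] [0.2155 0.2228 0.2292]
0.055 12 [0.361  0.3636 0.3665] [0.2156 0.2248 0.231 ]
0.075 10 [0.3582 0.3586 0.3638] [0.2305 0.2376 0.2605]
0.085 21 [0.3597 0.3633 0.3679] [0.2306 0.2389 0.2579]
0.092 23 [0.3596 0.3645 0.3675] [0.2317 0.2396 0.2572]
side can 145 ((-0.0009935892885550857, -0.061504848301410675), 0.02682715468108654)
side can 134 ((-0.0009998291498050094, 0.007024506106972694), 0.02607594057917595)
side can 116 ((-0.0003586853854358196, 0.07225937396287918), 0.025375979021191597)
side 92
0.045 13 [0.3626 0.3638 0.3658] [0.2128 0.2358 0.2779]
0.055 17 [0.3607 0.3627 0.3684] [0.2204 0.2302 0.2696]
0.065 17 [0.3604 0.3616 0.3692] [0.2273 0.2371 0.2656]
0.075 17 [0.3598 0.3626 0.3694] [0.2244 0.2311 0.2607]
0.085 28 [0.3603 0.3643 0.3699] [0.2263 0.2417 0.2647]
0.092 8 [0.3618 0.3645 0.3676] [0.2349 0.2483 0.2632]
shift [ 0.008  -0.0066  0.1084] turn [ 0.01  0.03 -0.11] | t 14.6 pos [0.3706 0.2396 0.1674] rot [1.7999e+02 3.0000e-02 9.0390e+01] F [0.5 1.  0. ] w 0.0608
```

View pics/wrist7.png

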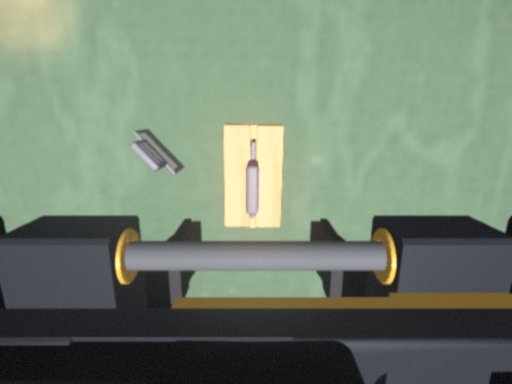

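```bash
python3 - <<'E'
import cv2
a=cv2.imread("pics/top7.png");b=cv2.imread("pics/side7.png")
cv2.imwrite("pics/c7.png",cv2.hconcat([cv2.resize(a[105:185,210:330],(390,260)),cv2.resize(b[140:250,240:370],(390,330))[:260]]))
E
```

```text
(no output)
```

View pics/c7.png

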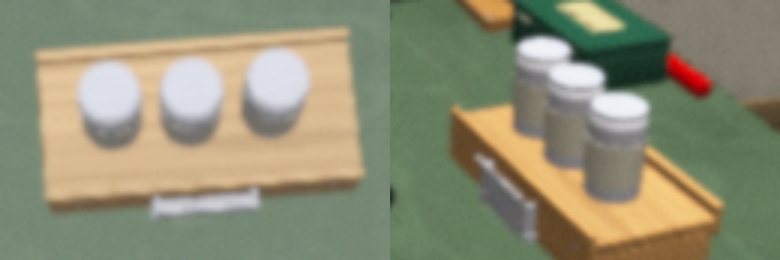

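The row is good: three upright cans at 66 and 69 mm spacing, x within 4 mm of the line. The wrist picture shows the holder tab at (252,187) in the block. I check its lean and yaw from the saved cloud.

```bash
python3 - <<'E'
import numpy as np,cv2
W=np.load("wrist7.npz")["w"];W=W.reshape(-1,3)
p=W[(W[:,0]>.35)&(W[:,0]<.38)&(W[:,1]>.225)&(W[:,1]<.28)&(W[:,2]>.085)&(W[:,2]<.105)]
print(len(p),np.polyfit(p[:,1]-.25,p[:,2],1),cv2.minAreaRect(p[:,:2].astype(np.float32)),np.median(p[:,2]))
p=W[(W[:,0]>.355)&(W[:,0]<.372)&(W[:,1]>.205)&(W[:,1]<.3)&(W[:,2]>.042)&(W[:,2]<.066)]
for a,b in((.205,.24),(.265,.3)):
    q=p[(p[:,1]>a)&(p[:,1]<b)]
    if len(q)>4:print(len(q),np.median(q,0),q[:,1].min(),q[:,1].max())
E
```

```text
678 [-0.01332398  0.09273548] ((0.36351749300956726, 0.25046390295028687), (0.01120276190340519, 0.04058797284960747), 0.29085057973861694) 0.0932195587510456
17 [0.36350318 0.21805854 0.057667  ] 0.2168711143446141 0.2198245891467175
130 [0.36368081 0.27728617 0.05721459] 0.2683699967805194 0.28569987040054357
```

Call:
arm_command(
  targets=[
    [[0.006, -0.004, 0.0, 0, 0, 0, -0.4], [0.011, -0.0075, 0.01, 0, 0, 0, -0.4], [0.011, -0.0075, 0.03, 0, 0, 0, -0.4], [0.011, -0.0075, 0.045, 0, 0, 0, -0.4], [0.011, -0.0075, 0.05, 0, 0, 0, -0.4], [0.011, -0.0075, 0.05, 0, 0, 0, -0.4]],
  ],
)

```text
time_s: 15.2
tool_pos: [0.3619, 0.2512, 0.1167]
tool_rot: [-179.9, 0.1, 90.4]
force: [-0.1, 0.1, 0.7]
grip_width: 0.061
```

```bash
python3 - <<'E'
from h import *
rel([.3635,.2505,.062],90.3)
E
```

```text
shift [-0.0006  0.0017  0.0547] turn [-0.07  0.07  0.15] | t 15.2 pos [0.3619 0.2512 0.1167] rot [-1.7993e+02  7.0000e-02  9.0450e+01] F [-0.1  0.1  0.7] w 0.061
```

Call:
arm_command(
  targets=[
    [[-0.001, 0.0005, 0.02, 0, 0, 0, -0.4], [-0.001, 0.001, 0.04, 0, 0, 0, -0.4], [-0.001, 0.001, 0.05, 0, 0, 0, -0.4], [-0.001, 0.001, 0.055, 0, 0, 0, -0.4], [-0.001, 0.001, 0.055, 0, 0, 0, 0.2], [-0.001, 0.001, 0.055, 0, 0, 0, 0.3]],
  ],
)

```text
time_s: 15.8
tool_pos: [0.3639, 0.2511, 0.0634]
tool_rot: [179.9, -0.1, 90.5]
force: [-0.1, 0.3, 0.0]
grip_width: 0.0516
```

```bash
python3 - <<'E'
from h import *
rel([.3635,.2505,.062],90.3)
E
```

```text
shift [-0.0006 -0.0004  0.0014] turn [ 0.06 -0.06  0.16] | t 15.8 pos [0.3639 0.2511 0.0634] rot [ 1.7994e+02 -6.0000e-02  9.0460e+01] F [-0.1  0.3  0. ] w 0.0516
```

Call:
arm_command(
  targets=[
    [[0, 0, 0.001, 0, 0, 0, 1], [0, 0, 0.001, 0, 0, 0, 1], [0, 0, 0.001, 0, 0, 0, 1], [0, 0, 0.001, 0, 0, 0, 1], [0, 0, 0.001, 0, 0, 0, 1], [0, 0, 0.001, 0, 0, 0, 1], [0, 0, 0.001, 0, 0, 0, 1], [0, 0, 0.001, 0, 0, 0, 1], [0, 0, 0.001, 0, 0, 0, 1], [0, 0, 0.001, 0, 0, 0, 1]],
  ],
  newtons=40,
)

```text
time_s: 16.8
tool_pos: [0.3634, 0.2506, 0.0616]
tool_rot: [180.0, -0.0, 90.5]
force: [0.0, -1.0, 1.4]
grip_width: 0.0097
```

```bash
python3 - <<'E'
from h import *
rel([.3635,.2505,.062],90.3);print(get_obs()["wrist_torque"])
E
```

```text
shift [-0.0001  0.0001 -0.0004] turn [ 0.   -0.01  0.17] | t 16.8 pos [0.3634 0.2506 0.0616] rot [ 1.800e+02 -1.000e-02  9.047e+01] F [ 0.  -1.   1.4] w 0.0097
[-1.40790591e-01  1.44027759e-01 -6.27697030e-05]
```

Call:
arm_command(
  targets=[
    [[0, 0, -0.01, 0, 0, 0, 1], [0, 0, -0.025, 0, 0, 0, 1], [0, 0, -0.045, 0, 0, 0, 1], [0, 0, -0.07, 0, 0, 0, 1], [0, 0, -0.1, 0, 0, 0, 1], [0, 0, -0.125, 0, 0, 0, 1], [0, 0, -0.14, 0, 0, 0, 1], [0, 0, -0.14, 0, 0, 0, 1]],
  ],
)

```text
time_s: 17.6
tool_pos: [0.3646, 0.2515, 0.2043]
tool_rot: [179.8, -0.2, 90.5]
force: [0.0, 0.6, -0.7]
grip_width: 0.0098
```

```bash
python3 - <<'E'
from h import *
p=rk(-.0695,0);print(p);p=rk(-.0695,.1);rel([p[0],p[1],.2],95.5)
c=read_camera("wrist");save(c,"w8.png");c=read_camera("side");save(c,"s8.png")
a=cv2.imread("pics/w8.png")[100:384,100:420];b=cv2.imread("pics/s8.png")[60:200,130:290]
cv2.imwrite("pics/c8.png",cv2.hconcat([cv2.resize(a,(400,350)),cv2.resize(b,(400,350))]))
E
```

```text
[ 0.53421996 -0.02086128]
shift [-0.1742  0.1587  0.0043] turn [ 0.22 -0.19 -5.04] | t 17.6 pos [0.3646 0.2515 0.2043] rot [179.78  -0.2   90.46] F [ 0.   0.6 -0.7] w 0.0098
```

View pics/c8.png

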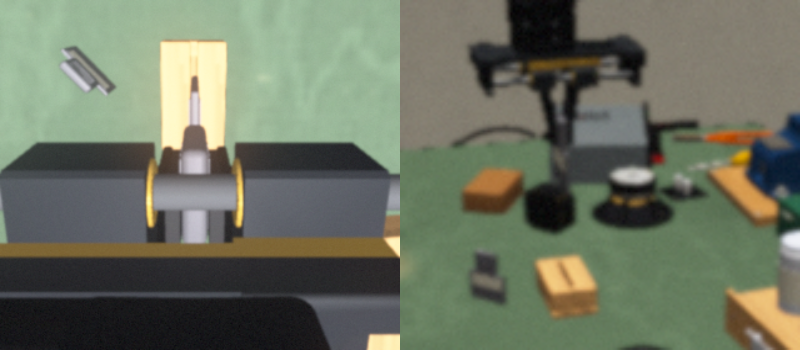

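The holder is out of the block and hangs straight in the fingers, with the block now empty. I move beside the slot to measure it.

Call:
arm_command(
  targets=[
    [[-0.03, 0.027, 0, 0, 0, -1, 1], [-0.06, 0.055, 0, 0, 0, -2, 1], [-0.09, 0.082, 0, 0, 0, -3, 1], [-0.12, 0.109, 0, 0, 0, -4, 1], [-0.15, 0.137, 0, 0, 0, -5, 1], [-0.168, 0.153, 0, 0, 0, -5, 1], [-0.174, 0.158, 0, 0, 0, -5, 1], [-0.174, 0.158, 0, 0, 0, -5, 1], [-0.174, 0.158, 0, 0, 0, -5, 1]],
  ],
)

```text
time_s: 18.6
tool_pos: [0.5216, 0.0793, 0.2007]
tool_rot: [-179.9, -0.0, 95.6]
force: [0.1, 0.3, -0.1]
grip_width: 0.0097
```

```bash
python3 - <<'E'
from h import *
c=read_camera("wrist");save(c,"w9.png");W=cloud(c);np.savez("w9.npz",w=W,img=c["img"])
p=rk(-.0695,0.1);rel([p[0],p[1],.2],95.5)
a=np.deg2rad(RY);R=np.array([[np.cos(a),-np.sin(a)],[np.sin(a),np.cos(a)]])
q=W.copy();q[...,:2]=(W[...,:2]-ORI)@R
v=q.reshape(-1,3)
for lo in np.arange(-.13,.08,.015):
    b=v[(v[:,1]>lo)&(v[:,1]<lo+.015)&(v[:,0]>-.1)&(v[:,0]<-.03)]
    f=b[b[:,2]>.0515]; f=f[f[:,2]<.058]
    l=b[(b[:,2]>.04)&(b[:,2]<.05)&(b[:,0]<-.069)]
    print(round(lo,3),len(f),len(l),f[:,0].min().round(4) if len(f) else 0,f[:,0].max().round(4) if len(f) else 0, np.percentile(l[:,0],[0,50,100]).round(4) if len(l)>3 else 0)
l=v[(v[:,2]>.038)&(v[:,2]<.05)&(v[:,0]<-.072)&(v[:,0]>-.09)];print("lip y",l[:,1].min(),l[:,1].max())
E
python3 - <<'E'
import cv2
cv2.imwrite("pics/w9c.png",cv2.resize(cv2.imread("pics/w9.png"),None,fx=1.5,fy=1.5))
E
```

```text
shift [-0.0012  0.0029  0.001 ] turn [-0.08 -0.04  0.11] | t 18.65 pos [0.5216 0.0796 0.201 ] rot [-1.7992e+02 -4.0000e-02  9.5610e+01] F [-0.7 -0.2 -0.8] w 0.0095
-0.13 0 0 0 0 0
-0.115 0 0 0 0 0
-0.1 0 0 0 0 0
-0.085 0 0 0 0 0
-0.07 0 0 0 0 0
-0.055 0 0 0 0 0
-0.04 9 0 -0.0633 -0.0611 0
-0.025 5 0 -0.0613 -0.0612 0
-0.01 0 0 0 0 0
0.005 0 0 0 0 0
0.02 0 0 0 0 0
0.035 0 0 0 0 0
0.05 11 0 -0.061 -0.0599 0
0.065 53 0 -0.0642 -0.0599 0
0.08 78 0 -0.0644 -0.0591 0Traceback (most recent call last):
  File "<stdin>", line 12, in <module>
    return umr_minimum(a, axis, None, out, keepdims, initial, where)
ValueError: zero-size array to reduction operation minimum which has no identity
```

View pics/w9c.png

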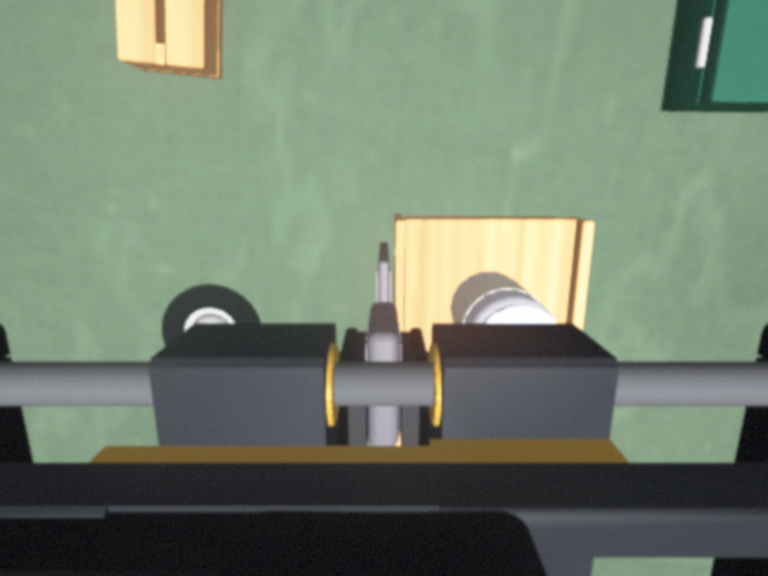

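The wrist camera faces +y, so the slot lies behind the view (the empty block is at (160,30), the shelf's left part at (490,270)). I pass to the -y side and look back at it.

Call:
arm_command(
  targets=[
    [[-0.035, 0.001, 0, 0, 0, 0, 1], [-0.07, 0.002, 0, 0, 0, 0, 1], [-0.11, 0.002, 0, 0, 0, 0, 1], [-0.15, 0.002, 0, 0, 0, 0, 1], [-0.185, 0.002, 0, 0, 0, 0, 1], [-0.21, 0.002, 0, 0, 0, 0, 1], [-0.225, 0.002, 0, 0, 0, 0, 1], [-0.225, 0.002, 0, 0, 0, 0, 1], [-0.225, 0.002, 0, 0, 0, 0, 1]],
  ],
)

```text
time_s: 19.55
tool_pos: [0.5462, -0.1439, 0.2014]
tool_rot: [-180.0, -0.1, 95.6]
force: [0.0, 1.0, -0.0]
grip_width: 0.0095
```

```bash
python3 - <<'E'
from h import *
c=read_camera("wrist");save(c,"w10.png");W=cloud(c);np.savez("w10.npz",w=W,img=c["img"])
p=rk(-.0695,-.125);rel([p[0],p[1],.2],95.5)
a=np.deg2rad(RY);R=np.array([[np.cos(a),-np.sin(a)],[np.sin(a),np.cos(a)]])
q=W.copy();q[...,:2]=(W[...,:2]-ORI)@R
v=q.reshape(-1,3)
for lo in np.arange(-.1,.14,.015):
    b=v[(v[:,1]>lo)&(v[:,1]<lo+.015)&(v[:,0]>-.1)&(v[:,0]<-.03)]
    f=b[b[:,2]>.0515]; f=f[f[:,2]<.058]
    l=b[(b[:,2]>.04)&(b[:,2]<.05)&(b[:,0]<-.069)]
    print(round(lo,3),len(f),len(l),f[:,0].min().round(4) if len(f) else 0,f[:,0].max().round(4) if len(f) else 0, np.percentile(l[:,0],[0,50,100]).round(4) if len(l)>3 else 0)
l=v[(v[:,2]>.038)&(v[:,2]<.05)&(v[:,0]<-.072)&(v[:,0]>-.09)];print("lip y",l[:,1].min(),l[:,1].max()) if len(l) else 0
cv2.imwrite("pics/w10c.png",cv2.resize(cv2.imread("pics/w10.png"),None,fx=1.5,fy=1.5))
E
```

```text
shift [-0.0018 -0.0003  0.0014] turn [-0.01 -0.09  0.13] | t 19.6 pos [ 0.5463 -0.1434  0.2014] rot [-1.7999e+02 -9.0000e-02  9.5630e+01] F [ 1.  -0.7  0.5] w 0.0095
-0.1 89 0 -0.0653 -0.0593 0
-0.085 91 0 -0.0644 -0.0593 0
-0.07 93 0 -0.0645 -0.0595 0
-0.055 96 18 -0.0646 -0.0597 [-0.0821 -0.0782 -0.0753]
-0.04 100 136 -0.0647 -0.0598 [-0.0821 -0.0782 -0.0743]
-0.025 100 141 -0.0648 -0.0599 [-0.082  -0.0781 -0.0733]
-0.01 107 143 -0.0648 -0.0592 [-0.0819 -0.078  -0.0733]
0.005 124 145 -0.0649 -0.0592 [-0.0826 -0.078  -0.0733]
0.02 128 163 -0.065 -0.0594 [-0.0826 -0.0788 -0.0732]
0.035 62 117 -0.065 -0.0595 [-0.0824 -0.0787 -0.0732]
0.05 0 0 0 0 0
0.065 0 0 0 0 0
0.08 0 0 0 0 0
0.095 0 0 0 0 0
0.11 0 0 0 0 0
0.125 0 0 0 0 0
0.14 0 0 0 0 0
lip y -0.042192149802790915 0.045414918959416906
```

View pics/w10c.png

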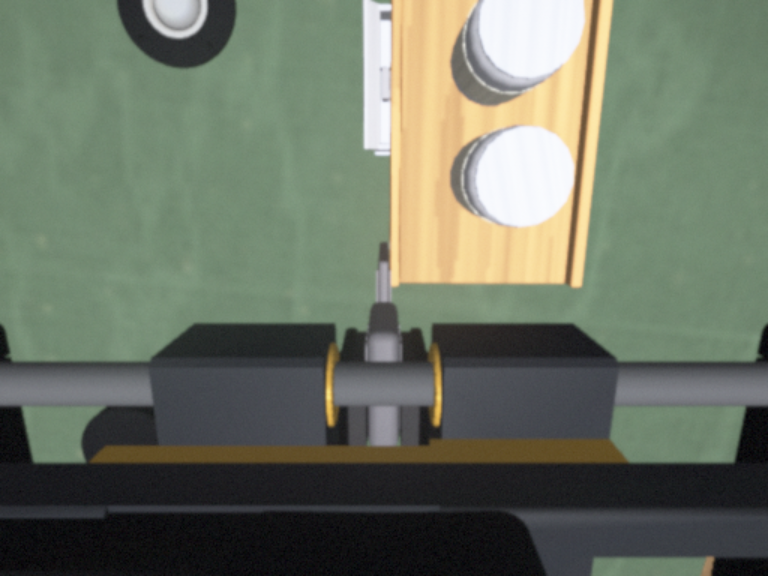

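The picture shows the aluminium lip with its slot at columns 365-390, rows 5-152. The held plate is at (384,270), and the right can's top at (520,175). I measure the held plate in the same cloud, so that the camera bias cancels.

```bash
python3 - <<'E'
from h import *
W=np.load("w10.npz")["w"]
o=np.array([.5463,-.1434,.2014]);R=Ro.from_euler('xyz',[180,-.09,95.63],degrees=True).as_matrix()
t=(W-o)@R   # tool frame
v=t.reshape(-1,3)
p=v[(abs(v[:,1])<.012)&(v[:,0]>-.01)&(v[:,0]<.06)&(v[:,2]>-.035)&(v[:,2]<.07)]
print(len(p))
for z in np.arange(-.035,.07,.01):
    b=p[(p[:,2]>z)&(p[:,2]<z+.01)]
    if len(b)>3: print(round(z,3),len(b),np.percentile(b[:,1],[0,50,100]).round(4),np.percentile(b[:,0],[0,50,100]).round(4))
# slot in tool frame
for lo in(.06,.08,.1,.12,.14,.16):
    b=v[(v[:,0]>lo)&(v[:,0]<lo+.02)]
    f=b[(b[:,2]>.142)&(b[:,2]<.152)&(abs(b[:,1])<.03)];l=b[(b[:,2]>.15)&(b[:,2]<.162)&(b[:,1]<-.003)&(b[:,1]>-.02)]
    print(lo,f[:,1].min() if len(f) else 0,np.percentile(l[:,1],[0,100]) if len(l) else 0)
l=v[(v[:,2]>.15)&(v[:,2]<.164)&(v[:,1]<-.006)&(v[:,1]>-.03)];print("lip tool x",l[:,0].min(),l[:,0].max())
E
```

```text
1944
-0.035 862 [-0.012  -0.0006  0.012 ] [-0.01    0.0121  0.0199]
-0.025 331 [-0.012  -0.      0.0119] [0.008  0.0102 0.02  ]
-0.015 282 [-0.0119  0.0005  0.012 ] [0.0082 0.0103 0.0199]
-0.005 315 [-0.012  -0.0005  0.0119] [0.008  0.0211 0.0346]
0.005 100 [-0.0033 -0.001   0.0018] [0.0184 0.0271 0.0347]
0.015 17 [-0.0022 -0.0004  0.0008] [0.0341 0.0345 0.0348]
0.025 15 [-0.0023 -0.0004  0.0009] [0.0341 0.0344 0.0347]
0.035 13 [-0.0023 -0.001   0.001 ] [0.0338 0.0344 0.0348]
0.045 9 [-0.0017 -0.0003  0.0011] [0.0342 0.0345 0.0348]
0.06 0.004818166387343255 0
0.08 0.004764930022951157 [-0.01274047 -0.00392207]
0.1 0.004698951756093331 [-0.01250366 -0.00379624]
0.12 0.0046214634532478665 [-0.01229192 -0.00372499]
0.14 0.004574462003782344 [-0.01304663 -0.00366143]
0.16 0.004564537492349662 [-0.01280478 -0.00360628]
lip tool x 0.08070852238077497 0.16831751719881533
```

Call:
arm_command(
  targets=[
    [[0.03, 0.0015, 0, 0, 0, 0, 1], [0.065, 0.0015, 0, 0, 0, 0, 1], [0.095, 0.0015, 0.01, 0, 0, 0, 1], [0.115, 0.0015, 0.03, 0, 0, 0, 1], [0.125, 0.0015, 0.05, 0, 0, 0, 1], [0.125, 0.0015, 0.07, 0, 0, 0, 1], [0.125, 0.0015, 0.08, 0, 0, 0, 1], [0.125, 0.0015, 0.08, 0, 0, 0, 1], [0.125, 0.0015, 0.08, 0, 0, 0, 1]],
  ],
)

```text
time_s: 20.5
tool_pos: [0.5362, -0.021, 0.1222]
tool_rot: [180.0, -0.0, 95.5]
force: [0.3, 0.6, -0.5]
grip_width: 0.0099
```

```bash
python3 - <<'E'
from h import *
o=np.array([.5463,-.1434,.2014]);R=Ro.from_euler('xyz',[180,-.09,95.63],degrees=True)
p=o+R.apply([.1249,.0017,0]);p[2]=.12
rel(p,95.7)
c=read_camera("side");save(c,"s11.png");c=read_camera("top");save(c,"t11.png")
a=cv2.imread("pics/s11.png")[120:250,220:350];b=cv2.imread("pics/t11.png")[90:220,200:330]
cv2.imwrite("pics/c11.png",cv2.hconcat([cv2.resize(a,(400,400)),cv2.resize(b,(400,400))]))
E
```

```text
shift [ 0.0021 -0.0002  0.0022] turn [ 0.05 -0.01 -0.22] | t 20.5 pos [ 0.5362 -0.021   0.1222] rot [ 1.7995e+02 -1.0000e-02  9.5480e+01] F [ 0.3  0.6 -0.5] w 0.0099
```

View pics/c11.png

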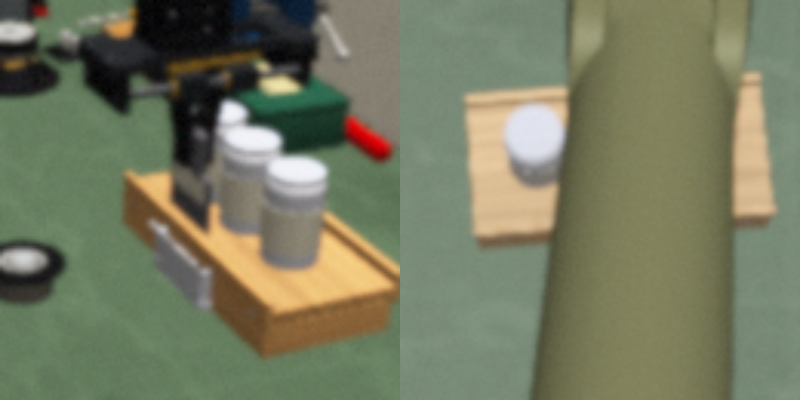

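The holder hangs upright above the lip at about (190,225) in the left crop. I descend into the mouth with the 2 mm correction.

Call:
arm_command(
  targets=[
    [[0.0015, 0, 0.003, 0, 0, -0.2, 1], [0.002, 0, 0.008, 0, 0, -0.2, 1], [0.002, 0, 0.013, 0, 0, -0.2, 1], [0.002, 0, 0.017, 0, 0, -0.2, 1], [0.002, 0, 0.02, 0, 0, -0.2, 1], [0.002, 0, 0.02, 0, 0, -0.2, 1]],
  ],
)

```text
time_s: 21.2
tool_pos: [0.5352, -0.0194, 0.1009]
tool_rot: [-179.9, 0.0, 95.7]
force: [0.0, 0.1, -0.7]
grip_width: 0.0095
```

```bash
python3 - <<'E'
from h import *
rel([.5362,-.0189,.085],95.7)
E
```

```text
shift [0.0004 0.0011 0.0159] turn [-0.06  0.01 -0.04] | t 21.2 pos [ 0.5352 -0.0194  0.1009] rot [-1.7994e+02  1.0000e-02  9.5660e+01] F [ 0.   0.1 -0.7] w 0.0095
```

Call:
arm_command(
  targets=[
    [[0, 0.0005, 0.003, 0, 0, 0, 1], [0, 0.0005, 0.006, 0, 0, 0, 1], [0, 0.0005, 0.009, 0, 0, 0, 1], [0, 0.0005, 0.012, 0, 0, 0, 1], [0, 0.0005, 0.015, 0, 0, 0, 1], [0, 0.0005, 0.015, 0, 0, 0, 1]],
  ],
)

```text
time_s: 21.8
tool_pos: [0.5357, -0.0193, 0.086]
tool_rot: [-180.0, 0.0, 95.7]
force: [-0.2, 0.4, -1.3]
grip_width: 0.01
```

```bash
python3 - <<'E'
from h import *
rel([.5362,-.0189,.0716],95.7)
E
```

```text
shift [0.0004 0.0005 0.0144] turn [-0.05  0.   -0.03] | t 21.8 pos [ 0.5357 -0.0193  0.086 ] rot [-179.95    0.     95.67] F [-0.2  0.4 -1.3] w 0.01
```

The lower edge is behind the lip with no side force. I continue onto the spring.

Call:
arm_command(
  targets=[
    [[0, 0, 0.003, 0, 0, 0, 1], [0, 0, 0.006, 0, 0, 0, 1], [0, 0, 0.008, 0, 0, 0, 1], [0, 0, 0.01, 0, 0, 0, 1], [0, 0, 0.012, 0, 0, 0, 1], [0, 0, 0.012, 0, 0, 0, 1], [0, 0, 0.012, 0, 0, 0, 1]],
  ],
)

```text
time_s: 22.5
tool_pos: [0.5362, -0.0193, 0.0749]
tool_rot: [180.0, -0.0, 95.7]
force: [-0.9, 0.0, 3.7]
grip_width: 0.0093
```

Call:
arm_command(
  targets=[
    [[0, 0, 0.001, 0, 0, 0, 1], [0, 0, 0.002, 0, 0, 0, 1], [0, 0, 0.003, 0, 0, 0, 1], [0, 0, 0.004, 0, 0, 0, 1], [0, 0, 0.004, 0, 0, 0, 1], [0, 0, 0.004, 0, 0, 0, 1]],
  ],
)

```text
time_s: 23.1
tool_pos: [0.5363, -0.0192, 0.0716]
tool_rot: [180.0, -0.0, 95.7]
force: [-4.1, -0.1, 11.0]
grip_width: 0.0096
```

Call:
arm_command(
  targets=[
    [[0, 0, 0.0005, 0, 0, 0, 1], [0, 0, 0.001, 0, 0, 0, 1], [0, 0, 0.001, 0, 0, 0, 1], [0, 0, 0.001, 0, 0, 0, 1]],
  ],
)

```text
time_s: 23.5
tool_pos: [0.5365, -0.0192, 0.0716]
tool_rot: [180.0, -0.1, 95.7]
force: [-5.5, 1.0, 17.1]
grip_width: 0.0099
```

The z stays at 71.6 mm, the computed home height, while the force rises from 11 to 17 N, so the holder has bottomed. I take a last look before handing in.

```bash
python3 - <<'E'
from h import *
rel([.5362,-.0189,.0716],95.7)
c=read_camera("side");save(c,"s12.png");W=cloud(c);c=read_camera("wrist");save(c,"w12.png");V=cloud(c)
a=np.deg2rad(RY);R=np.array([[np.cos(a),-np.sin(a)],[np.sin(a),np.cos(a)]])
p=W.reshape(-1,3);p=p[(p[:,2]>.122)&(p[:,2]<.136)];q=(p[:,:2]-ORI)@R
for lo,hi in((-.1,-.03),(-.024,.036),(.042,.11)):
    b=q[(q[:,1]>lo)&(q[:,1]<hi)&(abs(q[:,0])<.04)];print(len(b),cv2.minEnclosingCircle(b.astype(np.float32)) if len(b) else 0)
c=read_camera("top");T=cloud(c).reshape(-1,3)
for n,x,y,z in[("wax",(.3,.45),(-.34,-.2),(.05,.08)),("tw",(.33,.45),(-.06,.1),(.02,.06))]:
    for nm,D in(("top",T),("side",p*0+0 if 0 else W.reshape(-1,3))):
        b=D[(D[:,0]>x[0])&(D[:,0]<x[1])&(D[:,1]>y[0])&(D[:,1]<y[1])&(D[:,2]>z[0])&(D[:,2]<z[1])]
        if len(b): print(n,nm,len(b),cv2.minEnclosingCircle(b[:,:2].astype(np.float32)))
a=cv2.imread("pics/s12.png")[120:250,220:350];b=cv2.imread("pics/w12.png")
cv2.imwrite("pics/c12.png",cv2.hconcat([cv2.resize(a,(380,320)),cv2.resize(b,(420,320))]))
rel([.5362,-.0189,.0716],95.7)
E
```

```text
shift [ 0.0003 -0.0003 -0.    ] turn [ 0.03 -0.06 -0.04] | t 23.5 pos [ 0.5365 -0.0192  0.0716] rot [ 1.7997e+02 -6.0000e-02  9.5660e+01] F [-5.5  1.  17.1] w 0.0099
147 ((0.0010122645180672407, -0.0614200197160244), 0.02593884989619255)
61 ((0.0019037825986742973, 0.0027319402433931828), 0.024948323145508766)
0 0
wax top 529 ((0.3710717260837555, -0.2911289632320404), 0.03424553573131561)
wax side 632 ((0.37261977791786194, -0.29269939661026), 0.03566630184650421)
tw side 330 ((0.39601561427116394, 0.010737461037933826), 0.03966319561004639)
shift [ 0.0003 -0.0003 -0.    ] turn [ 0.03 -0.06 -0.04] | t 23.65 pos [ 0.5365 -0.0192  0.0716] rot [ 1.7997e+02 -6.0000e-02  9.5660e+01] F [-7.1  0.4 17.2] w 0.0098
```

View pics/c12.png

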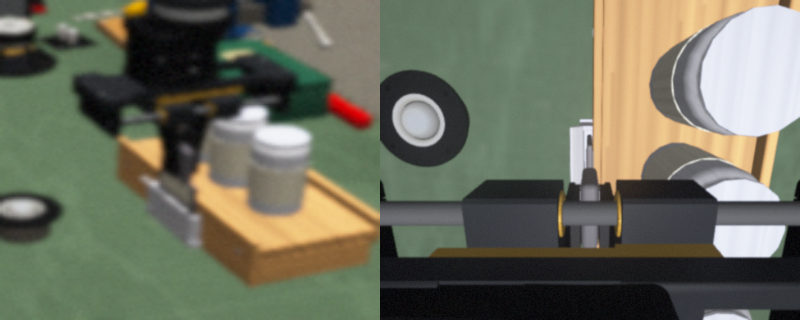

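The pictures show the plate down behind the lip (left crop (170,195); wrist view (590,150)), with the cans upright. The wax tin and tweeter are where they started, within 3 mm, and the force is a steady 17 N. I hand in.

```bash
python3 - <<'E'
from cell import *
print(sign_off())
E
```

```text
the job is handed in; nothing more can be done
None
```

I stood both white cans beside the first one, moved the label holder from the block to the slot behind the lip, and handed in at about 23.7 s with the arm still pressing on it. No verdict was reported.

- **Cans:** after release, the spacings measured about 66 and 69 mm, with all three within 4 mm of the row's line and upright. In the last pictures the left can was hidden by the arm. The other two still stood upright about where I had set them.
- **Label holder:** the tool stopped at 71.6 mm, the height I had computed for fully home. From there more push only raised the force, from 11 to 17 N, and it stayed at 17 N. I could not read the spring foot directly.
- **Side force:** there is a steady 5 to 7 N from the board behind the holder, which I left alone.
- **Bystanders:** the wax tin and tweeter measured within 3 mm of their starting places. The last tweeter check came from the side camera only, because the arm blocked the top view.
- **Cameras:** the top and side cameras disagree by about 2 to 3 mm. For the insertion I measured the holder and slot together in the wrist camera so that this offset cancelled.

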